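# Put the carving tools away in their fitted case

### The job

The carving class is over: put the four carving tools (the ones with steel blades) away in the wooden case, each lying flat, handle underside down, wholly inside the trough made for its length, longest tool in the longest trough down to shortest in the shortest. Leave the look-alikes, the bare handle without a blade and the brush, lying where they are.

Things in the scene. Friction and masses are not known exactly. Their poses are not given: they have to be found in the camera images.
- flat_chisel: longest carving tool, a broad flat chisel: straight-edged blade 28 mm wide; 170 mm long. Square wooden handle 24 x 24 mm in section from x = -85 to +20 mm, brass ferrule, steel blade to x = +85 mm, 12 mm above the underside. Origin: on the underside at mid-length; x to the blade, z up. Balances near x = -17 mm: grip there across y, on the handle's upper 15 mm.
- skew_chisel: second longest carving tool, a skew chisel: blade 18 mm wide with a slanted end; 148 mm long. Square wooden handle 24 x 24 mm in section from x = -74 to +18 mm, brass ferrule, steel blade to x = +74 mm, 12 mm above the underside. Origin: on the underside at mid-length; x to the blade, z up. Balances near x = -15 mm: grip there across y, on the handle's upper 15 mm.
- gouge: third longest carving tool, a gouge: curved, channel-shaped blade about 14 mm wide; 126 mm long. Square wooden handle 24 x 24 mm in section from x = -63 to +15 mm, brass ferrule, steel blade to x = +63 mm, 12 mm above the underside. Origin: on the underside at mid-length; x to the blade, z up. Balances near x = -13 mm: grip there across y, on the handle's upper 15 mm.
- detail_chisel: shortest carving tool, a detail chisel: very slim blade 6 mm wide; 104 mm long. Square wooden handle 24 x 24 mm in section from x = -52 to +12 mm, brass ferrule, steel blade to x = +52 mm, 12 mm above the underside. Origin: on the underside at mid-length; x to the blade, z up. Balances near x = -10 mm: grip there across y, on the handle's upper 15 mm.
- flat_chisel_trough: longest of four fixed troughs side by side, 62 mm apart, in any order, in a low wooden case; for the 170 mm tool, either way round. Grey floor, dark rim; inside 192 x 46 mm (x, y); floor 4 mm above the origin and 8 mm above the table; rim 5 mm thick, 6 mm above the floor; the case's outer wall is no higher. Origin: centre of the underside; x along its length, z up.
- skew_chisel_trough: second longest of four fixed troughs side by side, 62 mm apart, in any order, in a low wooden case; for the 148 mm tool, either way round. Grey floor, dark rim; inside 170 x 46 mm (x, y); floor 4 mm above the origin and 8 mm above the table; rim 5 mm thick, 6 mm above the floor; the case's outer wall is no higher. Origin: centre of the underside; x along its length, z up.
- gouge_trough: third longest of four fixed troughs side by side, 62 mm apart, in any order, in a low wooden case; for the 126 mm tool, either way round. Grey floor, dark rim; inside 148 x 46 mm (x, y); floor 4 mm above the origin and 8 mm above the table; rim 5 mm thick, 6 mm above the floor; the case's outer wall is no higher. Origin: centre of the underside; x along its length, z up.
- detail_chisel_trough: shortest of four fixed troughs side by side, 62 mm apart, in any order, in a low wooden case; for the 104 mm tool, either way round. Grey floor, dark rim; inside 126 x 46 mm (x, y); floor 4 mm above the origin and 8 mm above the table; rim 5 mm thick, 6 mm above the floor; the case's outer wall is no higher. Origin: centre of the underside; x along its length, z up.
- bare_handle: look-alike to leave: a bare square wooden handle with no blade, 104 x 24 x 24 mm, lying on the table. Origin: centre of its underside; x along its length.
- brush: look-alike to leave: a dusting brush with the same square wooden handle (24 x 24 mm), an aluminium ferrule and black bristles 26 mm wide; 148 mm long, lying on the table. Origin: on the underside at mid-length; x points to the bristles.
Mind the look-alikes: they are no part of the job. What is shaped like the gouge but turquoise is not meant.

How it is judged:
At the end, for the whole second after the job is handed in: Each bladed tool lies at rest, let go and flat (0.1 rad) on the floor (3 mm) of the trough of its length, within 15 mm of its centre along and across and 0.4 rad of its line, either way round; the bare handle and brush are within 30 mm of their start (x of flat_chisel in the frame of flat_chisel_trough between -0.015 and 0.015 m and y of flat_chisel in the frame of flat_chisel_trough between -0.015 and 0.015 m and z of flat_chisel in the frame of flat_chisel_trough between 0.001 and 0.007 m and angle between each of flat_chisel, skew_chisel, gouge, detail_chisel's own z axis and vertical below 0.1 rad and angle between the x axis of flat_chisel and the x axis of flat_chisel_trough, either way round below 0.4 rad and linear speed of each of flat_chisel, skew_chisel, gouge, detail_chisel below 0.02 m/s and contact force between each of flat_chisel, skew_chisel, gouge, detail_chisel and the fingers below 0.1 N and x of skew_chisel in the frame of skew_chisel_trough between -0.015 and 0.015 m and y of skew_chisel in the frame of skew_chisel_trough between -0.015 and 0.015 m and z of skew_chisel in the frame of skew_chisel_trough between 0.001 and 0.007 m and angle between the x axis of skew_chisel and the x axis of skew_chisel_trough, either way round below 0.4 rad and x of gouge in the frame of gouge_trough between -0.015 and 0.015 m and y of gouge in the frame of gouge_trough between -0.015 and 0.015 m and z of gouge in the frame of gouge_trough between 0.001 and 0.007 m and angle between the x axis of gouge and the x axis of gouge_trough, either way round below 0.4 rad and x of detail_chisel in the frame of detail_chisel_trough between -0.015 and 0.015 m and y of detail_chisel in the frame of detail_chisel_trough between -0.015 and 0.015 m and z of detail_chisel in the frame of detail_chisel_trough between 0.001 and 0.007 m and angle between the x axis of detail_chisel and the x axis of detail_chisel_trough, either way round below 0.4 rad and distance of each of bare_handle, brush from where it was at the start of the episode below 0.03 m); the robot touches nothing.
It fails at once if a look-alike (the bare handle or the brush) is moved more than 30 mm (distance of any of bare_handle, brush from where it was at the start of the episode above 0.03 m).
It also fails if it takes over 99 s, if anything falls off the work surface, if the arm or the gripper's body presses on something with over 40 N, if the wrist force passes 120 N, or if a joint passes its speed limit or range.

### The arm

A 6-joint arm with a two-finger parallel gripper is mounted at the origin on the work surface. World frame = base frame: x ahead of the robot, y to its left, z up, the work surface at z = 0. Lengths are in m, angles in rad, forces in N, time in s.
With the tool pointing down it reaches from about 0.3 to 0.775 m from the base axis. Payload 14.6 kg.
Tool frame: the origin (TCP) lies on the mounting face of the last link; the fingertips stand 199 mm ahead of it and the grasp point (between the pads) lies 180 mm ahead of it; z points along the fingers, y is the line along which they close (so a half turn about z gives the same grasp; the last joint's range is limited). The gripper opens to 94 mm and grips with 3 to 60 N. Pads are 16 mm wide; open, the fingers measure 119 mm over their backs; the gripper's body (75 mm by 177 mm) begins 78 mm behind the grasp point.
Start: joints at [1.229, 0.3, 1.521, -0, 1.321, -0.067], TCP at [0.149, 0.529, 0.405] pointing down, gripper open.
Joint ranges: [-3.03, 3.03], [-0.79, 2.21], [0.23, 2.52], [-1.04, 4.18], [0, 3.07], [-2.55, 2.55]. Speed limits (rad/s): [2.22, 2.22, 2.57, 3.14, 3.14, 3.14].

### API

Orientations are given as [roll, pitch, yaw] about the fixed x, y, z axes, in that order (R = Rz(yaw) Ry(pitch) Rx(roll)).
In Python, from station import telemetry, cams, workorder, finder gives the robot as it stands.
- The arm moves only by the tool jog_arm, never from a script. Its argument "rows" is a list of rows, each an object with "gripper": the finger opening in m, from 0 to 0.094; "slide": the shift along the tool's x, y, z in m, a list of three; "spin": the turn about the tool's z in rad. In form: [{"gripper": gripper, "slide": [tx, ty, tz], "spin": spin}, ...]. A call has 1 to 8 rows; each row is the pose to reach, as a shift and turn from the pose commanded when the call began, along the tool's axes at that moment; what a row does not reach only later rows make up. A row lasts 1/10 s, in which the tool goes at most 50 mm and 8.59 degrees, less where a joint would pass 70% of its speed; a pose out of reach is approached as far as the arm can. A call with a gripper value outside its range is refused whole. The fingers move at their own pace and stop on an object; "squeeze" is the grip in N (left out, the last holds). Time passes only in rows, so rows that repeat a pose let the fingers close. It gives the time, the measured TCP pose, the force, the opening and the grip force at its end, in the units of the state.
- telemetry.get_obs(): the state, without advancing time (a new reading comes with each control period).
- cams.camera(name): name is "scene" or "top" or "wrist"; returns (picture, depth): 480x640x3 uint8, red, green, blue; 480x640 float32, m along the optical axis (not along the pixel's ray), 0 where there is no reading.
- cams.camera_info(name): a dict with "camera_matrix" (3x3 intrinsics, pixels), "k1" (the pictures are not rectified: a ray, as slopes to the right and down, at radius r is drawn at 1 + k1 r^2 times it, then the intrinsics apply), "R" (3x3) and "t" (3): a world point X has camera coordinates R X + t; the wrist camera has in their place "tool_from_camera" (4x4, takes a point from camera to tool coordinates, whose origin is the TCP and whose axes are the flange's). Camera axes: x right, y down, z forward; pixel columns grow to the right and rows downward; lengths in m; the calibration is good to about 2 mm. A picture is of the moment at which its call begins: read the wrist's pose just before it. camera_info takes no time and is no camera call.
- workorder.hand_in(): hands the job in; it is judged then, once.
Trained networks look in the newest picture that a camera, given by its name, has taken for a name from the list of things; names that differ only in an ending like _2 or _b are one class to them, and where a whole thing is asked for, a point or a joint stands for the part that bears it (a point fixed in the world has none). Each returns a list of dicts, best first, with "confidence" (0 to 1); they miss things now and then, are a little off and sometimes report something else, mostly with a low value. They report only what shows in the picture. A call takes as long as a camera call. They do not tell look-alikes from the thing itself.
- finder.find_in(target, camera): "point" ([x, y, z] in m, in world coordinates, good to about 4 mm: the middle of the surface that is visible of it).
- finder.masks_of(target, camera): "region" (480x640 bool, what is visible of it).
The state is a dict: "time_s": time; "qpos": joint angles; "joint_vel": joint speeds; "tau": joint torques, N m; "ee_pos": TCP position; "eef_rot": TCP orientation; "force": force on the tool from outside, world axes, zero at the start; "moment": the same for the moment, N m; "grip_width": finger opening in m; "grip_force": force on a finger pad.
Only numpy, scipy, OpenCV 4.12 (cv2) and the standard library are available. Lean on these libraries where they do the work, as an engineer would, in place of code of your own. Each camera call takes 0.05 s, during which the arm holds its last target. There are 200 camera calls.

## Working session

There is one attempt and no reset: what is moved stays moved. The work goes in short steps, Python scripts to look and compute and a tool call to move; the robot and the scene stay as the last step left them, time stands still between calls to the robot, and variables do not carry over. Pictures are saved under pics/ and viewed, at most 14 in all, crops included, and the job is handed in when it is done.

Besides the shell and the picture viewer there is one more tool, called after ">>>" as a command line: name --argument value ..., lists and objects as JSON in quotes. jog_arm: Moves the arm, as the interface text tells. Its arguments: {"type":"object","properties":{"rows":{"type":"array","items":{"type":"object","properties":{"gripper":{"type":"number"},"slide":{"type":"array","items":{"type":"number"}},"spin":{"type":"number"}}}},"squeeze":{"type":"number"}},"required":["rows"]}

```bash
mkdir -p pics; python3 - <<'E'
from station import telemetry, cams
import cv2,numpy as np
o=telemetry.get_obs();print(o)
for n in("top","scene"):
    p,d=cams.camera(n);cv2.imwrite(f"pics/{n}0.png",p[:,:,::-1]);np.savez(f"{n}0.npz",p=p,d=d)
    print(n,cams.camera_info(n))
print(cams.camera_info("wrist"))
E
```

```text
{'time_s': 0.0, 'qpos': array([ 1.22937591e+00,  3.00463622e-01,  1.52158983e+00,  6.99138837e-08,
        1.32067477e+00, -6.65684846e-02]), 'joint_vel': array([ 0.00067983,  0.0008366 , -0.00088267, -0.00104722, -0.0024003 ,
        0.00022392]), 'tau': array([ 1.75402347e-04, -5.31805980e+01, -3.52741742e+01,  7.08656665e-02,
        2.43156654e-02, -8.48832906e-05]), 'ee_pos': array([0.14924709, 0.52932757, 0.4040866 ]), 'eef_rot': array([-3.14045960e+00, -7.56048139e-05,  2.86674066e+00]), 'force': array([ 0.8705003 , -0.76196849,  0.08200285]), 'moment': array([-0.00373414, -0.00476362, -0.00027355]), 'grip_force': 0.0, 'grip_width': 0.09407424605815633}
top {'camera_matrix': array([[452.86624451,   0.        , 317.07790106],
       [  0.        , 452.86624451, 246.54039217],
       [  0.        ,   0.        ,   1.        ]]), 'k1': -0.012625473351795593, 'R': array([[-0.02076088, -0.9997831 , -0.00165433],
       [-0.98252498,  0.02070859, -0.18497519],
       [ 0.18496933, -0.00221483, -0.9827418 ]]), 't': array([0.01901849, 0.49933713, 0.78336611])}
scene {'camera_matrix': 
[... 248 characters left out ...]
78137 ,  0.38374527, -0.54176955],
       [-0.48953691, -0.23251513, -0.84041081]]), 't': array([ 0.20809478, -0.32496977,  1.14728259])}
{'camera_matrix': array([[377.87127543,   0.        , 314.63795571],
       [  0.        , 377.87127543, 236.24797662],
       [  0.        ,   0.        ,   1.        ]]), 'k1': -0.03142340846178753, 'tool_from_camera': array([[ 1.70069812e-04, -9.73006920e-01, -2.30775875e-01,
         6.56869474e-02],
       [ 9.99999979e-01,  1.90988150e-04, -6.83042925e-05,
         6.29228137e-04],
       [ 1.10536007e-04, -2.30775858e-01,  9.73006933e-01,
         2.11312499e-02],
       [ 0.00000000e+00,  0.00000000e+00,  0.00000000e+00,
         1.00000000e+00]])}
```

View pics/top0.png

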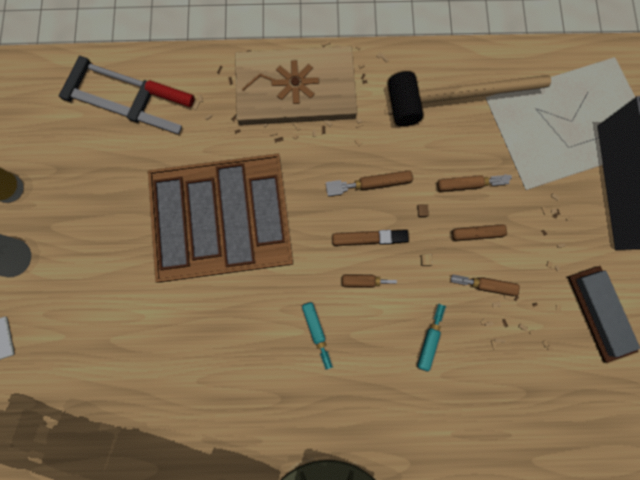

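View pics/scene0.png

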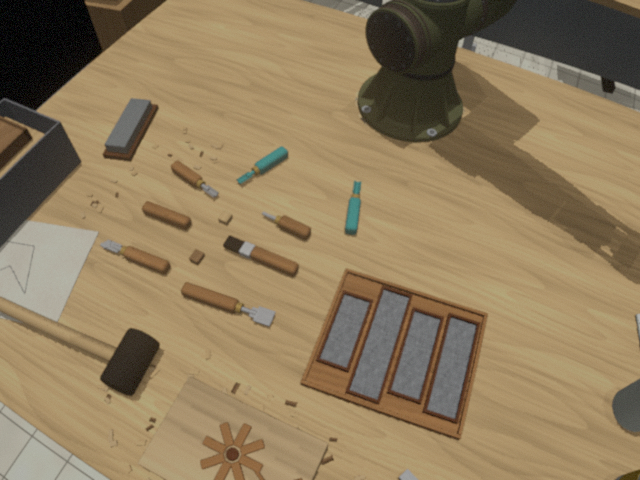

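Top view: flat chisel (370,183) with its blade left, skew (473,183), gouge (484,285), detail chisel (368,281), brush (370,238) and bare handle (478,232). The case is at (220,217), and the turquoise decoys are at (317,335) and (432,337). Next I'll measure the poses.

```bash
cat > h.py <<'E'
import numpy as np,cv2
from station import telemetry,cams,finder
from scipy.spatial.transform import Rotation as Ro
def world(name,p,d,obs=None):
    I=cams.camera_info(name);K=np.array(I["camera_matrix"])
    v,u=np.mgrid[:480,:640]
    uv=np.stack([u,v],-1).reshape(-1,1,2).astype(float)
    n=cv2.undistortPoints(uv,K,np.array([I["k1"],0,0,0.])).reshape(480,640,2)
    c=np.dstack([n*d[...,None],d])
    if name=="wrist":
        T=np.array(I["tool_from_camera"]);R=Ro.from_euler("xyz",obs["eef_rot"]).as_matrix()
        return (c@T[:3,:3].T+T[:3,3])@R.T+obs["ee_pos"]
    return (c-I["t"])@np.array(I["R"])
E
python3 - <<'E'
from h import *
p,d=cams.camera("top");W=world("top",p,d)
t=W[380:400,300:420,2];print("table z",t.mean(),t.std(),(d==0).sum())
for n in["flat_chisel","skew_chisel","gouge","detail_chisel","brush","bare_handle","flat_chisel_trough","skew_chisel_trough","gouge_trough","detail_chisel_trough"]:
    for r in finder.masks_of(n,"top")[:3]:
        m=r["region"];v,u=np.nonzero(m);P=W[m];x=P[:,:2].astype(np.float32)
        H=P[P[:,2]>0.017][:,:2].astype(np.float32)
        f=lambda q:(np.round(cv2.minAreaRect(q)[0],4),np.round(cv2.minAreaRect(q)[1],4),round(cv2.minAreaRect(q)[2],1)) if len(q)>5 else None
        print(n,round(r["confidence"],2),"px",int(u.mean()),int(v.mean()),"all",f(x),"z",np.round(np.percentile(P[:,2],[5,50,95]),4),"handle",f(H))
cv2.imwrite("pics/z.png",cv2.resize(p[150:310,320:530,::-1],None,fx=3.8,fy=3.75,interpolation=cv2.INTER_CUBIC)[:600])
E
```

```text
table z 0.0026390331014539774 0.0465155138802284 1163
flat_chisel 0.89 px 369 182 all (array([ 0.5372, -0.0314]), array([0.1411, 0.365 ]), 56.5) z [0.0002 0.0203 0.0258] handle (array([ 0.5297, -0.0363]), array([0.1239, 0.358 ]), 56.6)
skew_chisel 0.9 px 469 182 all (array([ 0.5267, -0.1606]), array([0.0884, 0.4896]), 36.3) z [0.0102 0.0216 0.0258] handle (array([ 0.5217, -0.1529]), array([0.0822, 0.4724]), 37.2)
gouge 0.97 px 488 284 all (array([ 0.4056, -0.177 ]), array([0.0579, 0.389 ]), 9.1) z [0.0116 0.022  0.0257] handle (array([ 0.4016, -0.1747]), array([0.0507, 0.3831]), 9.1)
gouge 0.89 px 430 341 all (array([ 0.3166, -0.1188]), array([0.1097, 0.2413]), 11.6) z [0.0114 0.0223 0.0258] handle (array([ 0.362 , -0.1092]), array([0.2124, 0.1146]), 69.2)
gouge 0.85 px 316 331 all (array([0.3401, 0.0104]), array([0.1259, 0.0238]), 18.3) z [0.0121 0.0226 0.0259] handle (array([0.3477, 0.0129]), array([0.1099, 0.0238]), 18.4)
detail_chisel 0.62 px 363 280 all (array([ 0.4174, -0.0473]), array([0.0613, 0.173 ]), 31.5) z [0.0122 0.0225 0.0256] handle (array([ 0.4135, -0.0375]), array([0
[... 790 characters left out ...]
all (array([0.464 , 0.2056]), array([0.4335, 0.1417]), 40.8) z [0.006  0.009  0.0155] handle (array([0.4652, 0.1996]), array([0.4293, 0.1247]), 41.6)
skew_chisel_trough 0.73 px 234 215 all (array([0.4979, 0.1347]), array([0.3764, 0.1108]), 22.9) z [0.0056 0.0086 0.0153] handle (array([0.4981, 0.128 ]), array([0.372 , 0.0963]), 23.2)
gouge_trough 0.58 px 202 218 all (array([0.4755, 0.1679]), array([0.3896, 0.12  ]), 33.5) z [0.0058 0.0088 0.0153] handle (array([0.4753, 0.1623]), array([0.3878, 0.0933]), 36.1)
detail_chisel_trough 0.79 px 266 210 all (array([0.4936, 0.0836]), array([0.3214, 0.0717]), 13.8) z [0.0059 0.0088 0.0154] handle (array([0.4907, 0.0837]), array([0.3177, 0.0651]), 15.3)
```

View pics/z.png

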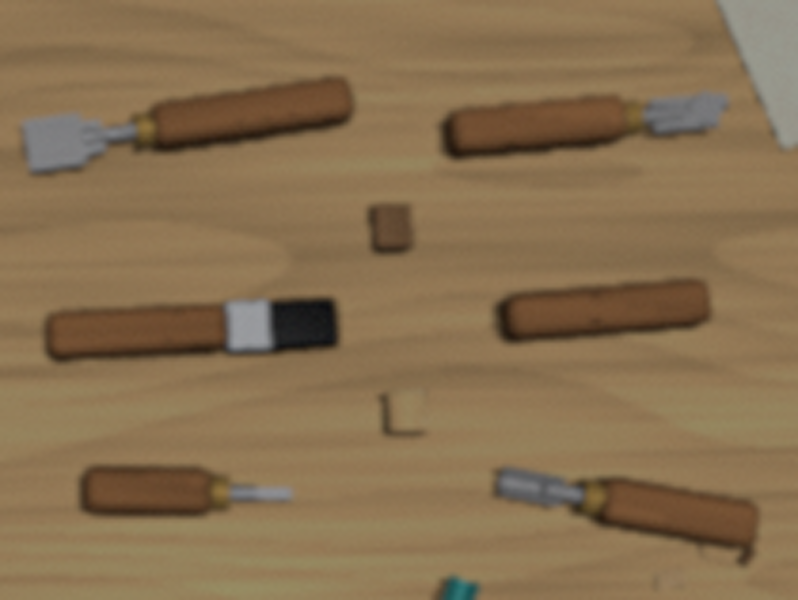

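```bash
cat > meas.py <<'E'
from h import *
L=dict(flat_chisel=170,skew_chisel=148,gouge=126,detail_chisel=104,brush=148,bare_handle=104)
def axisfit(P,ref=None):
    r=cv2.minAreaRect((P[:,:2]*1000).astype(np.float32));b=cv2.boxPoints(r)
    e=[b[1]-b[0],b[2]-b[1]];e=max(e,key=np.linalg.norm)
    return np.array(r[0]),sorted(r[1]),np.arctan2(e[1],e[0])
def clean(m,W):
    P=W[m];return P[(P[:,2]>-.005)&(P[:,2]<.035)]
if __name__=="__main__":
    p,d=cams.camera("top");W=world("top",p,d)
    print("table",np.median(W[380:400,300:420,2]))
    for n in L:
        m=finder.masks_of(n,"top")[0]["region"];P=clean(m,W);A=P[P[:,2]>.008]
        H=P[P[:,2]>.0165];c,s,a=axisfit(H)
        u=np.array([np.cos(a),np.sin(a)]);q=A[:,:2]*1000@u
        mid=np.percentile(q,[.5,99.5]);o=c+u*(mid.mean()-c@u)
        if (o-c)@u<0:a+=np.pi
        print(n,"handle c",c.round(1),np.round(s,1),"yaw",round((a+np.pi)%(2*np.pi)-np.pi,3),"origin",o.round(1),"len",round(np.ptp(mid),1))
    for n in L:
        if n in("brush","bare_handle"):continue
        for r in finder.masks_of(n+"_trough","top")[:2]:
            P=clean(r["region"],W);c,s,a=axisfit(P);F=P[P[:,2]<.0105];c2,s2,a2=axisfit(F)
            print(n+"_trough",round(r["confidence"],2),c.round(1),np.round(s,1),round(a%np.pi,3),"floor",c2.round(1),np.round(s2,1),round(a2%np.pi,3),"z",np.median(F[:,2]).round(4))
E
python3 meas.py
```

```text
table 0.0001168586321168757
flat_chisel handle c [632.  -97.8] [ 24.8 165.1] yaw 1.697 origin [631.7 -95.9] len 165.5
skew_chisel handle c [ 627.7 -294.1] [ 25.2 133.1] yaw -1.487 origin [ 628.3 -301.2] len 146.2
gouge handle c [ 331.8 -198.1] [ 24.5 123.4] yaw -0.346 origin [ 332.8 -198.5] len 124.4
detail_chisel handle c [439.  -77.8] [24.4 79.1] yaw -1.624 origin [438.5 -86.9] len 97.3
brush handle c [521.2 -93.5] [ 25.7 146.8] yaw -1.541 origin [521.2 -93.7] len 146.3
bare_handle handle c [ 526.8 -301.2] [ 24.5 103.8] yaw 1.63 origin [ 526.7 -300.1] len 101.4
flat_chisel_trough 0.56 [576.1 167. ] [ 56.7 205.6] 0.114 floor [576.4 164.6] [ 51.8 205.6] 0.114 z 0.0081
flat_chisel_trough 0.36 [584.4 106.3] [ 58.2 142.2] 0.113 floor [584.4 106.3] [ 58.2 142.1] 0.113 z 0.0079
skew_chisel_trough 0.7 [560.5 290.9] [ 58.9 181.2] 0.117 floor [558.4 290.7] [ 58.9 176.5] 0.118 z 0.0081
gouge_trough 0.77 [569.6 230.2] [ 60.2 163.5] 0.114 floor [569.7 230.3] [ 60. 163.] 0.111 z 0.0081
detail_chisel_trough 0.71 [583.1 105.3] [ 58.4 142.4] 0.094 floor [582.5 103.2] [ 56.6 142.8] 0.05 z 0.0079
```

```bash
cat > go.py <<'E'
import sys
from h import *
x,y,z,yaw=map(float,sys.argv[1:5])
o=telemetry.get_obs();R=Ro.from_euler("xyz",o["eef_rot"]).as_matrix()
s=R.T@(np.array([x,y,z])-o["ee_pos"]);y0=np.arctan2(R[1,0],R[0,0])
print("slide",s.round(4),"spin",round((y0-yaw+np.pi)%(2*np.pi)-np.pi,3),"q1,q6",o["qpos"][[0,5]].round(2),"t",round(o["time_s"],2))
E
python3 - <<'E'
from meas import *
p,d=cams.camera("top");W=world("top",p,d)
for r in finder.masks_of("gouge","top")[:3]:
    m=r["region"];P=clean(m,W);v,u=np.nonzero(m)
    c,s,a=axisfit(P[P[:,2]>.0205]);e=np.array([np.cos(a),np.sin(a)]);q=P[P[:,2]>.006][:,:2]*1000@e
    lo,hi=np.percentile(q,[.5,99.5]);print(u.mean(),v.mean(),p[m].mean(0),c,s,a,"origin",c+e*((lo+hi)/2-c@e),hi-lo)
for n in("flat_chisel","skew_chisel","detail_chisel"):
    P=clean(finder.masks_of(n,"top")[0]["region"],W);print(n,axisfit(P[P[:,2]>.0205]))
E
python3 go.py .6335 -.1105 .29 1.697
```

```text
316.63863337713536 331.6544021024967 [ 58.08541393 106.79237845 100.96583443] [358.95806885  16.62410736] [23.563018798828125, 84.67369079589844] 0.31332695 origin [340.6914816   10.70573751] 122.96296287556987
488.6925207756233 284.81024930747924 [101.60110803  77.74238227  56.38642659] [ 423.14898682 -323.07861328] [21.905250549316406, 85.33252716064453] 1.3382037 origin [ 427.58160308 -304.36610317] 121.27517301216088
430.1801801801802 341.4144144144144 [54.86036036 98.68693694 92.50563063] [ 314.4074707  -191.52842712] [23.107013702392578, 84.9587631225586] -0.35430053 origin [ 332.57188616 -198.24762161] 123.67561642587225
flat_chisel (array([ 634.45709229, -123.99682617]), [22.703454971313477, 110.24830627441406], np.float32(-1.4325448))
skew_chisel (array([ 626.07348633, -277.02062988]), [22.7222957611084, 98.81558227539062], np.float32(-1.4945047))
detail_chisel (array([439.17892456, -72.06448364]), [22.687036514282227, 70.82826232910156], np.float32(1.5464551))
slide [-0.6397 -0.4844  0.1146] spin 1.17 q1,q6 [ 1.23 -0.07] t 1.45
```

>>> jog_arm --rows '[{"gripper":0.06,"slide":[-0.64,-0.484,0.08],"spin":1.17},{"gripper":0.06,"slide":[-0.64,-0.484,0.08],"spin":1.17},{"gripper":0.06,"slide":[-0.64,-0.484,0.08],"spin":1.17},{"gripper":0.06,"slide":[-0.64,-0.484,0.08],"spin":1.17},{"gripper":0.06,"slide":[-0.64,-0.484,0.08],"spin":1.17},{"gripper":0.06,"slide":[-0.64,-0.484,0.08],"spin":1.17},{"gripper":0.06,"slide":[-0.64,-0.484,0.08],"spin":1.17},{"gripper":0.06,"slide":[-0.64,-0.484,0.08],"spin":1.17}]' --squeeze 25

```text
time_s: 2.25
ee_pos: [0.3904, 0.2103, 0.3651]
eef_rot: [3.141, -0.0, 1.691]
force: [1.2, 0.8, 0.1]
grip_width: 0.06
grip_force: 0.0
```

```bash
python3 go.py .6335 -.1105 .27 1.70
```

```text
slide [-0.3476  0.2028  0.0952] spin -0.009 q1,q6 [0.41 0.29] t 2.25
```

>>> jog_arm --rows '[{"slide":[-0.348,0.203,0.07],"spin":-0.01},{"slide":[-0.348,0.203,0.07],"spin":-0.01},{"slide":[-0.348,0.203,0.07],"spin":-0.01},{"slide":[-0.348,0.203,0.07],"spin":-0.01},{"slide":[-0.348,0.203,0.07],"spin":-0.01},{"slide":[-0.348,0.203,0.07],"spin":-0.01},{"slide":[-0.348,0.203,0.07],"spin":-0.01},{"slide":[-0.348,0.203,0.07],"spin":-0.01}]'

```text
$.rows[0]: bad value
```

>>> jog_arm --rows '[{"slide":[0,0,0],"spin":0},{"slide":[0,0,0],"spin":0},{"slide":[0,0,0],"spin":0}]'

```text
$.rows[0]: bad value
```

```bash
python3 go.py .6335 -.1105 .209 1.70; python3 - <<'E'
from h import *
o=telemetry.get_obs();p,d=cams.camera("wrist");cv2.imwrite("pics/w1.png",p[:,:,::-1])
E
```

```text
slide [-0.3476  0.2028  0.1562] spin -0.009 q1,q6 [0.41 0.29] t 2.25
```

View pics/w1.png

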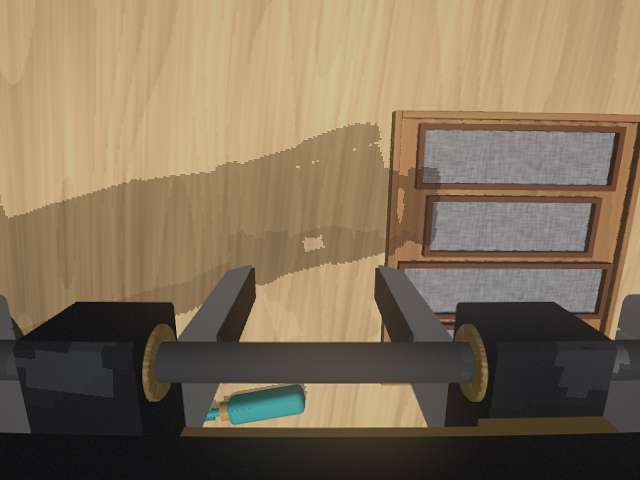

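The row needs the gripper field, so the move was refused. The wrist view shows the case on the right (500,230), a turquoise decoy at (265,403), and the fingers open.

>>> jog_arm --rows '[{"gripper":0.06,"slide":[-0.348,0.203,0.07],"spin":-0.01},{"gripper":0.06,"slide":[-0.348,0.203,0.07],"spin":-0.01},{"gripper":0.06,"slide":[-0.348,0.203,0.07],"spin":-0.01},{"gripper":0.06,"slide":[-0.348,0.203,0.07],"spin":-0.01},{"gripper":0.06,"slide":[-0.348,0.203,0.07],"spin":-0.01},{"gripper":0.06,"slide":[-0.348,0.203,0.07],"spin":-0.01},{"gripper":0.06,"slide":[-0.348,0.203,0.07],"spin":-0.01},{"gripper":0.06,"slide":[-0.348,0.203,0.07],"spin":-0.01}]'

```text
time_s: 3.1
ee_pos: [0.6304, -0.1024, 0.296]
eef_rot: [3.142, -0.0, 1.707]
force: [0.4, -0.4, 0.4]
grip_width: 0.0605
grip_force: 0.0
```

>>> jog_arm --rows '[{"gripper":0.06,"slide":[0,0,0],"spin":0},{"gripper":0.06,"slide":[0,0,0],"spin":0},{"gripper":0.06,"slide":[0,0,0],"spin":0}]'

```text
time_s: 3.4
ee_pos: [0.6291, -0.0997, 0.2968]
eef_rot: [3.141, -0.0, 1.708]
force: [0.3, -0.2, 0.2]
grip_width: 0.0596
grip_force: 0.0
```

```bash
python3 go.py .6335 -.1105 .209 1.70; python3 - <<'E'
from h import *
o=telemetry.get_obs();p,d=cams.camera("wrist");cv2.imwrite("pics/w2.png",p[:,:,::-1])
E
```

```text
slide [-0.0113  0.0029  0.0878] spin 0.008 q1,q6 [-0.21 -0.35] t 3.4
```

View pics/w2.png

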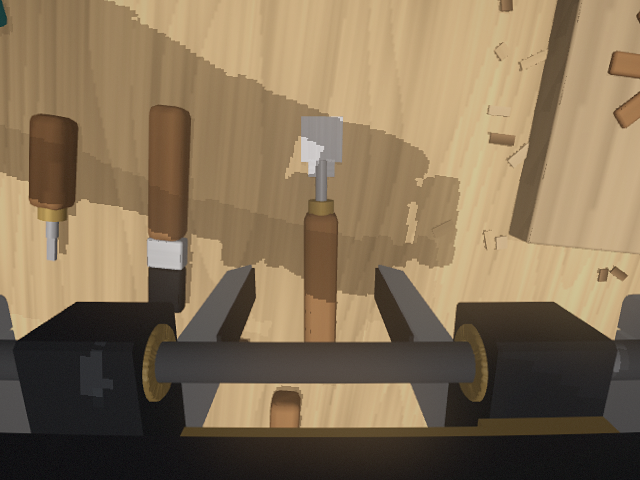

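The chisel lies centred between the fingers (column 320) and aligned, so I'll descend and grip.

>>> jog_arm --rows '[{"gripper":0.06,"slide":[-0.011,0.003,0.04],"spin":0.008},{"gripper":0.06,"slide":[-0.011,0.003,0.075],"spin":0.008},{"gripper":0.06,"slide":[-0.011,0.003,0.088],"spin":0.008},{"gripper":0.06,"slide":[-0.011,0.003,0.088],"spin":0.008},{"gripper":0.0,"slide":[-0.011,0.003,0.088],"spin":0.008},{"gripper":0.0,"slide":[-0.011,0.003,0.088],"spin":0.008},{"gripper":0.0,"slide":[-0.011,0.003,0.088],"spin":0.008},{"gripper":0.0,"slide":[-0.011,0.003,0.088],"spin":0.008}]' --squeeze 30

```text
time_s: 4.25
ee_pos: [0.634, -0.1111, 0.2095]
eef_rot: [3.14, 0.0, 1.699]
force: [0.7, -0.3, -0.8]
grip_width: 0.0319
grip_force: 0.0
```

>>> jog_arm --rows '[{"gripper":0.0,"slide":[0,0,0],"spin":0},{"gripper":0.0,"slide":[0,0,0],"spin":0},{"gripper":0.0,"slide":[0,0,-0.04],"spin":0},{"gripper":0.0,"slide":[0,0,-0.08],"spin":0},{"gripper":0.0,"slide":[0,0,-0.09],"spin":0},{"gripper":0.0,"slide":[0,0,-0.09],"spin":0}]'

```text
time_s: 4.85
ee_pos: [0.634, -0.1111, 0.2998]
eef_rot: [3.139, 0.001, 1.699]
force: [-0.4, 0.2, -2.7]
grip_width: 0.0241
grip_force: 30.0
```

```bash
python3 go.py .5932 .1696 .29 3.256
```

```text
slide [ 0.2837 -0.0046  0.0095] spin -1.557 q1,q6 [-0.23 -0.36] t 4.85
```

>>> jog_arm --rows '[{"gripper":0.0,"slide":[0.284,-0.005,0.0],"spin":-1.557},{"gripper":0.0,"slide":[0.284,-0.005,0.0],"spin":-1.557},{"gripper":0.0,"slide":[0.284,-0.005,0.0],"spin":-1.557},{"gripper":0.0,"slide":[0.284,-0.005,0.0],"spin":-1.557},{"gripper":0.0,"slide":[0.284,-0.005,0.0],"spin":-1.557},{"gripper":0.0,"slide":[0.284,-0.005,0.0],"spin":-1.557},{"gripper":0.0,"slide":[0.284,-0.005,0.0],"spin":-1.557},{"gripper":0.0,"slide":[0.284,-0.005,0.0],"spin":-1.557}]'

```text
time_s: 5.65
ee_pos: [0.592, 0.1711, 0.2959]
eef_rot: [-3.14, -0.003, 2.907]
force: [-0.1, -1.3, -0.6]
grip_width: 0.0243
grip_force: 30.0
```

```bash
python3 go.py .5932 .1696 .26 3.256
```

```text
slide [-0.0016 -0.0012  0.0359] spin -0.349 q1,q6 [ 0.22 -1.11] t 5.65
```

>>> jog_arm --rows '[{"gripper":0.0,"slide":[-0.001,-0.001,0.03],"spin":-0.34},{"gripper":0.0,"slide":[-0.001,-0.001,0.03],"spin":-0.34},{"gripper":0.0,"slide":[-0.001,-0.001,0.03],"spin":-0.34},{"gripper":0.0,"slide":[-0.001,-0.001,0.03],"spin":-0.34},{"gripper":0.0,"slide":[-0.001,-0.001,0.03],"spin":-0.34}]'

```text
time_s: 6.15
ee_pos: [0.5932, 0.1686, 0.2671]
eef_rot: [-3.141, -0.002, -3.046]
force: [0.5, 0.0, -1.3]
grip_width: 0.024
grip_force: 30.0
```

```bash
python3 go.py .5932 .1696 .2185 3.256;python3 - <<'E'
from h import *
p,d=cams.camera("top");cv2.imwrite("pics/t1.png",cv2.resize(p[130:290,130:330,::-1],None,fx=3.7,fy=3.7))
E
```

```text
slide [-0.0002  0.001   0.0486] spin -0.019 q1,q6 [ 0.22 -1.45] t 6.15
```

View pics/t1.png

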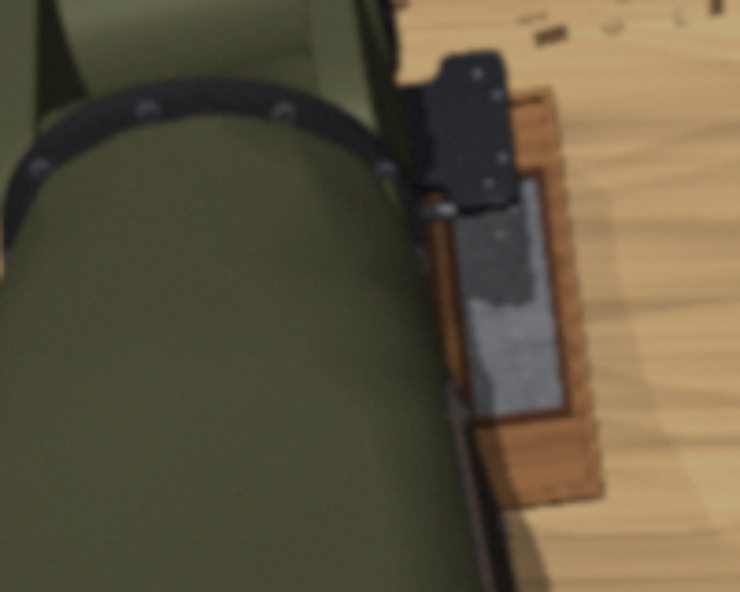

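The top view is blocked by the arm, so I'll lower by the numbers.

>>> jog_arm --rows '[{"gripper":0.0,"slide":[0.0,0.001,0.03],"spin":-0.02},{"gripper":0.0,"slide":[0.0,0.001,0.042],"spin":-0.02},{"gripper":0.0,"slide":[0.0,0.001,0.049],"spin":-0.02},{"gripper":0.0,"slide":[0.0,0.001,0.049],"spin":-0.02},{"gripper":0.045,"slide":[0.0,0.001,0.049],"spin":-0.02},{"gripper":0.045,"slide":[0.0,0.001,0.049],"spin":-0.02},{"gripper":0.045,"slide":[0.0,0.001,0.049],"spin":-0.02},{"gripper":0.045,"slide":[0.0,0.001,0.02],"spin":-0.02}]'

```text
time_s: 7.0
ee_pos: [0.5927, 0.1695, 0.2461]
eef_rot: [-3.141, -0.005, -3.025]
force: [0.3, -0.4, 0.9]
grip_width: 0.0449
grip_force: 0.0
```

>>> jog_arm --rows '[{"gripper":0.05,"slide":[0.0,0.0,-0.05],"spin":0},{"gripper":0.05,"slide":[0.0,0.0,-0.08],"spin":0},{"gripper":0.05,"slide":[0.0,0.0,-0.08],"spin":0}]'

```text
time_s: 7.3
ee_pos: [0.5937, 0.1698, 0.334]
eef_rot: [3.141, 0.008, -3.024]
force: [-0.2, 0.4, 0.3]
grip_width: 0.0497
grip_force: 0.0
```

```bash
python3 go.py .4388 -.0803 .32 1.531
```

```text
slide [ 0.1831 -0.2303  0.0122] spin 1.728 q1,q6 [ 0.22 -1.47] t 7.3
```

>>> jog_arm --rows '[{"gripper":0.06,"slide":[0.183,-0.23,0.0],"spin":1.728},{"gripper":0.06,"slide":[0.183,-0.23,0.0],"spin":1.728},{"gripper":0.06,"slide":[0.183,-0.23,0.0],"spin":1.728},{"gripper":0.06,"slide":[0.183,-0.23,0.0],"spin":1.728},{"gripper":0.06,"slide":[0.183,-0.23,0.0],"spin":1.728},{"gripper":0.06,"slide":[0.183,-0.23,0.0],"spin":1.728},{"gripper":0.06,"slide":[0.183,-0.23,0.0],"spin":1.728},{"gripper":0.06,"slide":[0.183,-0.23,0.0],"spin":1.728}]'

```text
time_s: 8.1
ee_pos: [0.4378, -0.0811, 0.3283]
eef_rot: [3.142, 0.0, 2.05]
force: [0.4, 0.5, 0.8]
grip_width: 0.0599
grip_force: 0.0
```

```bash
python3 go.py .4388 -.0803 .29 1.531
```

```text
slide [0.0003 0.0013 0.0383] spin 0.519 q1,q6 [-0.27 -0.74] t 8.1
```

>>> jog_arm --rows '[{"gripper":0.06,"slide":[0.0,0.001,0.03],"spin":0.51},{"gripper":0.06,"slide":[0.0,0.001,0.03],"spin":0.51},{"gripper":0.06,"slide":[0.0,0.001,0.03],"spin":0.51},{"gripper":0.06,"slide":[0.0,0.001,0.03],"spin":0.51},{"gripper":0.06,"slide":[0.0,0.001,0.03],"spin":0.51},{"gripper":0.06,"slide":[0.0,0.001,0.03],"spin":0.51}]'

```text
time_s: 8.7
ee_pos: [0.4392, -0.0796, 0.2982]
eef_rot: [-3.141, -0.0, 1.551]
force: [-0.6, 0.0, 0.6]
grip_width: 0.0599
grip_force: 0.0
```

```bash
python3 go.py .4388 -.0803 .209 1.531; python3 - <<'E'
from h import *
p,d=cams.camera("wrist");cv2.imwrite("pics/w3.png",p[:,:,::-1])
p,d=cams.camera("top");cv2.imwrite("pics/t2.png",p[:,:,::-1])
E
```

```text
slide [-0.0007 -0.0004  0.0892] spin 0.02 q1,q6 [-0.26 -0.24] t 8.7
```

View pics/w3.png

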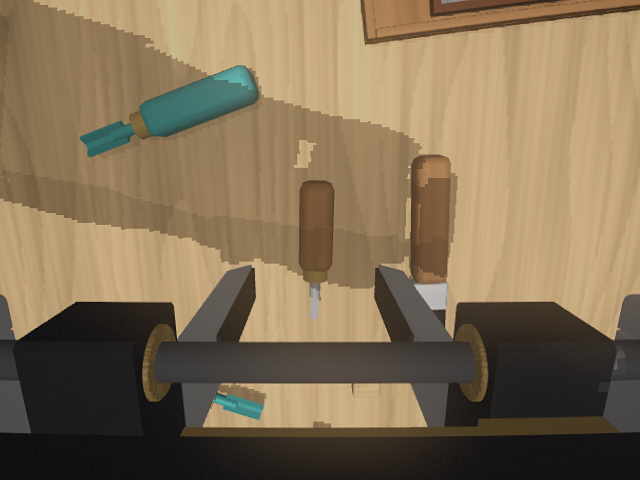

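View pics/t2.png

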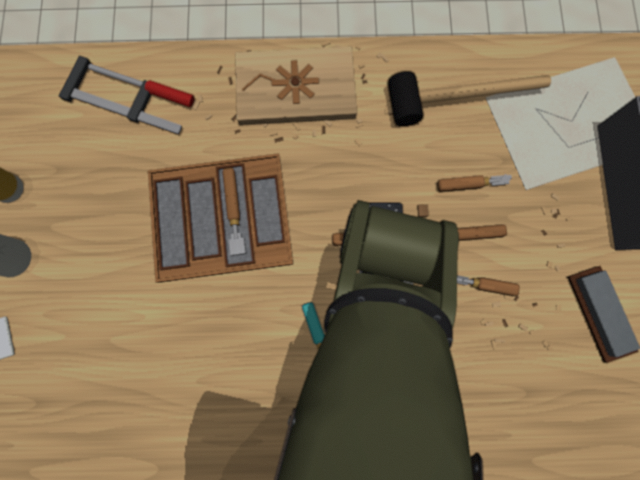

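The flat chisel lies in the third trough at (235,212). In the wrist view the detail chisel (316,230) lies further ahead than the fingers, so I'll measure it from this view.

```bash
cat > wm.py <<'E'
import sys
from meas import *
o=telemetry.get_obs();p,d=cams.camera("wrist");W=world("wrist",p,d,o)
for r in finder.masks_of(sys.argv[1],"wrist")[:2]:
    m=r["region"];P=clean(m,W);H=P[P[:,2]>.0205];c,s,a=axisfit(H);e=np.array([np.cos(a),np.sin(a)])
    q=P[:,:2]*1000@e;lo,hi=np.percentile(q,[.5,99.5])
    print(round(r["confidence"],2),p[m].mean(0).round(),"handle",c.round(1),np.round(s,1),"yaw",round(float(a),3),"origin",(c+e*((lo+hi)/2-c@e)).round(1),"len",hi-lo,np.percentile(P[:,2],[5,50,95]).round(4))
E
python3 wm.py detail_chisel;python3 go.py .4388 -.0803 .209 1.545
```

```text
0.87 [113.  87.  61.] handle [441.1 -72.3] [21.9 70.2] yaw 1.542 origin [440.7 -86.9] len 101.60149193531497 [0.0128 0.022  0.0236]
slide [-0.0007 -0.0005  0.0894] spin 0.005 q1,q6 [-0.26 -0.24] t 8.9
```

>>> jog_arm --rows '[{"gripper":0.06,"slide":[0,0.001,0.04],"spin":0.005},{"gripper":0.06,"slide":[0,0.001,0.075],"spin":0.005},{"gripper":0.06,"slide":[0,0.001,0.089],"spin":0.005},{"gripper":0.06,"slide":[0,0.001,0.089],"spin":0.005},{"gripper":0.0,"slide":[0,0.001,0.089],"spin":0.005},{"gripper":0.0,"slide":[0,0.001,0.089],"spin":0.005},{"gripper":0.0,"slide":[0,0.001,0.089],"spin":0.005},{"gripper":0.0,"slide":[0,0.001,0.089],"spin":0.005}]'

```text
time_s: 9.7
ee_pos: [0.4405, -0.0797, 0.2102]
eef_rot: [3.14, 0.0, 1.544]
force: [-0.3, -0.3, -0.4]
grip_width: 0.0312
grip_force: 0.0
```

>>> jog_arm --rows '[{"gripper":0.0,"slide":[0,0,0],"spin":0},{"gripper":0.0,"slide":[0,0,0],"spin":0},{"gripper":0.0,"slide":[0,0,-0.04],"spin":0},{"gripper":0.0,"slide":[0,0,-0.08],"spin":0},{"gripper":0.0,"slide":[0,0,-0.09],"spin":0},{"gripper":0.0,"slide":[0,0,-0.09],"spin":0}]'

```text
time_s: 10.3
ee_pos: [0.4404, -0.0797, 0.3005]
eef_rot: [3.139, 0.001, 1.544]
force: [-0.0, -0.2, -0.9]
grip_width: 0.0236
grip_force: 30.0
```

```bash
python3 go.py .5737 .105 .29 3.256
```

```text
slide [0.1882 0.1282 0.0108] spin -1.712 q1,q6 [-0.26 -0.23] t 10.3
```

>>> jog_arm --rows '[{"gripper":0.0,"slide":[0.188,0.128,0.0],"spin":-1.712},{"gripper":0.0,"slide":[0.188,0.128,0.0],"spin":-1.712},{"gripper":0.0,"slide":[0.188,0.128,0.0],"spin":-1.712},{"gripper":0.0,"slide":[0.188,0.128,0.0],"spin":-1.712},{"gripper":0.0,"slide":[0.188,0.128,0.0],"spin":-1.712},{"gripper":0.0,"slide":[0.188,0.128,0.0],"spin":-1.712},{"gripper":0.0,"slide":[0.188,0.128,0.0],"spin":-1.712},{"gripper":0.0,"slide":[0.188,0.128,0.0],"spin":-1.712}]'

```text
time_s: 11.1
ee_pos: [0.5732, 0.1051, 0.2968]
eef_rot: [-3.14, -0.003, 2.75]
force: [0.1, 1.2, -0.8]
grip_width: 0.0238
grip_force: 30.0
```

```bash
python3 go.py .5737 .105 .265 3.256
```

```text
slide [-0.0006  0.0002  0.0318] spin -0.506 q1,q6 [ 0.12 -1.06] t 11.1
```

>>> jog_arm --rows '[{"gripper":0.0,"slide":[0,0,0.0],"spin":-0.49},{"gripper":0.0,"slide":[0,0,0.03],"spin":-0.49},{"gripper":0.0,"slide":[0,0,0.03],"spin":-0.49},{"gripper":0.0,"slide":[0,0,0.03],"spin":-0.49},{"gripper":0.0,"slide":[0,0,0.03],"spin":-0.49},{"gripper":0.0,"slide":[0,0,0.03],"spin":-0.49}]'

```text
time_s: 11.7
ee_pos: [0.5732, 0.1048, 0.2681]
eef_rot: [-3.142, -0.002, -3.051]
force: [-0.4, -0.4, 0.6]
grip_width: 0.0238
grip_force: 30.0
```

```bash
python3 go.py .5737 .105 .2195 3.256
```

```text
slide [-0.0006  0.0002  0.0486] spin -0.024 q1,q6 [ 0.12 -1.54] t 11.7
```

>>> jog_arm --rows '[{"gripper":0.0,"slide":[0.0,0.0,0.03],"spin":-0.02},{"gripper":0.0,"slide":[0.0,0.0,0.042],"spin":-0.02},{"gripper":0.0,"slide":[0.0,0.0,0.049],"spin":-0.02},{"gripper":0.0,"slide":[0.0,0.0,0.049],"spin":-0.02},{"gripper":0.045,"slide":[0.0,0.0,0.049],"spin":-0.02},{"gripper":0.045,"slide":[0.0,0.0,0.049],"spin":-0.02},{"gripper":0.045,"slide":[0.0,0.0,0.049],"spin":-0.02},{"gripper":0.045,"slide":[0.0,0.0,0.02],"spin":-0.02}]'

```text
time_s: 12.5
ee_pos: [0.5727, 0.1047, 0.2472]
eef_rot: [-3.142, -0.005, -3.03]
force: [0.2, -0.5, 0.5]
grip_width: 0.0448
grip_force: 0.0
```

>>> jog_arm --rows '[{"gripper":0.05,"slide":[0.0,0.0,-0.05],"spin":0},{"gripper":0.05,"slide":[0.0,0.0,-0.09],"spin":0},{"gripper":0.05,"slide":[0.0,0.0,-0.09],"spin":0}]'

```text
time_s: 12.8
ee_pos: [0.5738, 0.1049, 0.3458]
eef_rot: [3.142, 0.01, -3.029]
force: [0.1, -0.0, 0.5]
grip_width: 0.0497
grip_force: 0.0
```

```bash
python3 go.py .4251 -.3147 .30 1.338
```

```text
slide [ 0.1952 -0.4003  0.0439] spin 1.916 q1,q6 [ 0.12 -1.56] t 12.8
```

>>> jog_arm --rows '[{"gripper":0.06,"slide":[0.195,-0.4,0.02],"spin":1.916},{"gripper":0.06,"slide":[0.195,-0.4,0.02],"spin":1.916},{"gripper":0.06,"slide":[0.195,-0.4,0.02],"spin":1.916},{"gripper":0.06,"slide":[0.195,-0.4,0.02],"spin":1.916},{"gripper":0.06,"slide":[0.195,-0.4,0.02],"spin":1.916},{"gripper":0.06,"slide":[0.195,-0.4,0.02],"spin":1.916},{"gripper":0.06,"slide":[0.195,-0.4,0.02],"spin":1.916},{"gripper":0.06,"slide":[0.195,-0.4,0.02],"spin":1.916}]'

```text
time_s: 13.6
ee_pos: [0.4385, -0.2734, 0.3215]
eef_rot: [3.141, 0.0, 2.048]
force: [1.6, 0.5, 0.5]
grip_width: 0.0599
grip_force: 0.0
```

```bash
python3 go.py .4251 -.3147 .30 1.338
```

```text
slide [-0.0305 -0.0308  0.0215] spin 0.71 q1,q6 [-0.63 -1.11] t 13.6
```

>>> jog_arm --rows '[{"gripper":0.06,"slide":[-0.029,-0.03,0.02],"spin":0.7},{"gripper":0.06,"slide":[-0.029,-0.03,0.02],"spin":0.7},{"gripper":0.06,"slide":[-0.029,-0.03,0.02],"spin":0.7},{"gripper":0.06,"slide":[-0.029,-0.03,0.02],"spin":0.7},{"gripper":0.06,"slide":[-0.029,-0.03,0.02],"spin":0.7},{"gripper":0.06,"slide":[-0.029,-0.03,0.02],"spin":0.7},{"gripper":0.06,"slide":[-0.029,-0.03,0.02],"spin":0.7}]'

```text
time_s: 14.3
ee_pos: [0.4264, -0.3113, 0.3014]
eef_rot: [-3.142, 0.0, 1.357]
force: [0.5, 0.5, -1.3]
grip_width: 0.0598
grip_force: 0.0
```

```bash
python3 wm.py gouge; python3 go.py .4251 -.3147 .209 1.338
```

```text
0.75 [58. 98. 91.] handle [ 317.  -193.7] [22.  84.4] yaw -0.356 origin [ 335.8 -200.7] len 122.41870479754829 [0.0109 0.0214 0.0235]
0.57 [122.  96.  72.] handle [ 425.3 -324.5] [21.4 84.6] yaw 1.352 origin [ 429.7 -304.9] len 122.67067331958756 [0.011  0.0215 0.0236]
slide [-0.0036 -0.0006  0.0925] spin 0.018 q1,q6 [-0.7  -0.49] t 14.4
```

>>> jog_arm --rows '[{"gripper":0.06,"slide":[-0.004,0.001,0.04],"spin":0.01},{"gripper":0.06,"slide":[-0.004,0.001,0.08],"spin":0.01},{"gripper":0.06,"slide":[-0.004,0.001,0.092],"spin":0.01},{"gripper":0.06,"slide":[-0.004,0.001,0.092],"spin":0.01},{"gripper":0.0,"slide":[-0.004,0.001,0.092],"spin":0.01},{"gripper":0.0,"slide":[-0.004,0.001,0.092],"spin":0.01},{"gripper":0.0,"slide":[-0.004,0.001,0.092],"spin":0.01},{"gripper":0.0,"slide":[-0.004,0.001,0.092],"spin":0.01}]'

```text
time_s: 15.2
ee_pos: [0.4267, -0.3155, 0.2104]
eef_rot: [3.14, 0.001, 1.344]
force: [0.8, -0.7, 0.4]
grip_width: 0.0314
grip_force: 0.0
```

>>> jog_arm --rows '[{"gripper":0.0,"slide":[0,0,0],"spin":0},{"gripper":0.0,"slide":[0,0,0],"spin":0},{"gripper":0.0,"slide":[0,0,-0.04],"spin":0},{"gripper":0.0,"slide":[0,0,-0.08],"spin":0},{"gripper":0.0,"slide":[0,0,-0.09],"spin":0},{"gripper":0.0,"slide":[0,0,-0.09],"spin":0}]'

```text
time_s: 15.8
ee_pos: [0.4267, -0.3155, 0.3006]
eef_rot: [3.139, 0.001, 1.344]
force: [-1.1, -0.1, -1.6]
grip_width: 0.0239
grip_force: 30.0
```

```bash
python3 go.py .5819 .2308 .30 3.256
```

```text
slide [0.5672 0.0284 0.    ] spin -1.912 q1,q6 [-0.71 -0.48] t 15.8
```

>>> jog_arm --rows '[{"gripper":0.0,"slide":[0.567,0.028,0.0],"spin":-1.91},{"gripper":0.0,"slide":[0.567,0.028,0.0],"spin":-1.91},{"gripper":0.0,"slide":[0.567,0.028,0.0],"spin":-1.91},{"gripper":0.0,"slide":[0.567,0.028,0.0],"spin":-1.91},{"gripper":0.0,"slide":[0.567,0.028,0.0],"spin":-1.91},{"gripper":0.0,"slide":[0.567,0.028,0.0],"spin":-1.91},{"gripper":0.0,"slide":[0.567,0.028,0.0],"spin":-1.91},{"gripper":0.0,"slide":[0.567,0.028,0.0],"spin":-1.91}]'

```text
time_s: 16.6
ee_pos: [0.5356, 0.0715, 0.2975]
eef_rot: [-3.14, -0.002, 2.55]
force: [0.4, -0.6, -1.2]
grip_width: 0.0233
grip_force: 30.0
```

```bash
python3 go.py .5819 .2308 .28 3.256
```

```text
slide [0.0504 0.1581 0.0173] spin -0.706 q1,q6 [ 0.06 -0.91] t 16.6
```

>>> jog_arm --rows '[{"gripper":0.0,"slide":[0.049,0.155,0.01],"spin":-0.69},{"gripper":0.0,"slide":[0.049,0.155,0.01],"spin":-0.69},{"gripper":0.0,"slide":[0.049,0.155,0.01],"spin":-0.69},{"gripper":0.0,"slide":[0.049,0.155,0.01],"spin":-0.69},{"gripper":0.0,"slide":[0.049,0.155,0.01],"spin":-0.69},{"gripper":0.0,"slide":[0.049,0.155,0.01],"spin":-0.69},{"gripper":0.0,"slide":[0.049,0.155,0.01],"spin":-0.69}]'

```text
time_s: 17.3
ee_pos: [0.5823, 0.2248, 0.288]
eef_rot: [-3.141, -0.002, -3.053]
force: [-0.3, 0.7, -1.9]
grip_width: 0.0234
grip_force: 30.0
```

```bash
python3 go.py .5819 .2308 .2195 3.256
```

```text
slide [-0.0003  0.0061  0.0685] spin -0.025 q1,q6 [ 0.31 -1.35] t 17.3
```

>>> jog_arm --rows '[{"gripper":0.0,"slide":[0.0,0.006,0.03],"spin":-0.02},{"gripper":0.0,"slide":[0.0,0.006,0.055],"spin":-0.02},{"gripper":0.0,"slide":[0.0,0.006,0.0685],"spin":-0.02},{"gripper":0.0,"slide":[0.0,0.006,0.0685],"spin":-0.02},{"gripper":0.045,"slide":[0.0,0.006,0.0685],"spin":-0.02},{"gripper":0.045,"slide":[0.0,0.006,0.0685],"spin":-0.02},{"gripper":0.045,"slide":[0.0,0.006,0.0685],"spin":-0.02},{"gripper":0.045,"slide":[0.0,0.006,0.04],"spin":-0.02}]'

```text
time_s: 18.1
ee_pos: [0.5813, 0.2308, 0.2471]
eef_rot: [-3.14, -0.005, -3.03]
force: [-0.1, 0.8, 0.3]
grip_width: 0.045
grip_force: 0.0
```

>>> jog_arm --rows '[{"gripper":0.05,"slide":[0.0,0.0,-0.05],"spin":0},{"gripper":0.05,"slide":[0.0,0.0,-0.09],"spin":0},{"gripper":0.05,"slide":[0.0,0.0,-0.09],"spin":0}]'

```text
time_s: 18.4
ee_pos: [0.5823, 0.2311, 0.3464]
eef_rot: [3.14, 0.01, -3.03]
force: [0.7, 0.6, -0.7]
grip_width: 0.05
grip_force: 0.0
```

```bash
python3 go.py .627 -.285 .30 1.65
```

```text
slide [ 0.0137 -0.518   0.0452] spin 1.604 q1,q6 [ 0.32 -1.36] t 18.4
```

>>> jog_arm --rows '[{"gripper":0.06,"slide":[0.014,-0.52,0.03],"spin":1.604},{"gripper":0.06,"slide":[0.014,-0.52,0.03],"spin":1.604},{"gripper":0.06,"slide":[0.014,-0.52,0.03],"spin":1.604},{"gripper":0.06,"slide":[0.014,-0.52,0.03],"spin":1.604},{"gripper":0.06,"slide":[0.014,-0.52,0.03],"spin":1.604},{"gripper":0.06,"slide":[0.014,-0.52,0.03],"spin":1.604},{"gripper":0.06,"slide":[0.014,-0.52,0.03],"spin":1.604},{"gripper":0.06,"slide":[0.014,-0.52,0.03],"spin":1.604}]'

```text
time_s: 19.2
ee_pos: [0.6157, -0.1689, 0.3163]
eef_rot: [3.141, 0.0, 2.047]
force: [0.8, 0.4, 0.1]
grip_width: 0.0602
grip_force: 0.0
```

```bash
python3 go.py .6271 -.2871 .30 1.65
```

```text
slide [-0.1102 -0.044   0.0163] spin 0.397 q1,q6 [-0.33 -0.8 ] t 19.2
```

>>> jog_arm --rows '[{"gripper":0.06,"slide":[-0.108,-0.042,0.016],"spin":0.39},{"gripper":0.06,"slide":[-0.108,-0.042,0.016],"spin":0.39},{"gripper":0.06,"slide":[-0.108,-0.042,0.016],"spin":0.39},{"gripper":0.06,"slide":[-0.108,-0.042,0.016],"spin":0.39},{"gripper":0.06,"slide":[-0.108,-0.042,0.016],"spin":0.39},{"gripper":0.06,"slide":[-0.108,-0.042,0.016],"spin":0.39},{"gripper":0.06,"slide":[-0.108,-0.042,0.016],"spin":0.39}]'

```text
time_s: 19.9
ee_pos: [0.6291, -0.2807, 0.301]
eef_rot: [3.141, 0.0, 1.666]
force: [-0.5, 0.9, -0.7]
grip_width: 0.0601
grip_force: 0.0
```

```bash
python3 wm.py skew_chisel; python3 go.py .6271 -.2871 .209 1.65
```

```text
0.76 [127.  99.  72.] handle [ 628.6 -280.1] [21.9 97.5] yaw -1.486 origin [ 629.9 -295.1] len 129.81254618662246 [0.0124 0.0219 0.0237]
slide [-0.0058 -0.0026  0.0919] spin 0.016 q1,q6 [-0.47 -0.57] t 20.0
```

>>> jog_arm --rows '[{"gripper":0.06,"slide":[-0.007,-0.001,0.04],"spin":0.012},{"gripper":0.06,"slide":[-0.007,-0.001,0.08],"spin":0.012},{"gripper":0.06,"slide":[-0.007,-0.001,0.092],"spin":0.012},{"gripper":0.06,"slide":[-0.007,-0.001,0.092],"spin":0.012},{"gripper":0.0,"slide":[-0.007,-0.001,0.092],"spin":0.012},{"gripper":0.0,"slide":[-0.007,-0.001,0.092],"spin":0.012},{"gripper":0.0,"slide":[-0.007,-0.001,0.092],"spin":0.012},{"gripper":0.0,"slide":[-0.007,-0.001,0.092],"spin":0.012}]'

```text
time_s: 20.8
ee_pos: [0.6287, -0.2891, 0.2096]
eef_rot: [3.14, 0.001, 1.652]
force: [-0.1, 0.8, -0.9]
grip_width: 0.0313
grip_force: 0.0
```

>>> jog_arm --rows '[{"gripper":0.0,"slide":[0,0,0],"spin":0},{"gripper":0.0,"slide":[0,0,0],"spin":0},{"gripper":0.0,"slide":[0,0,-0.04],"spin":0},{"gripper":0.0,"slide":[0,0,-0.08],"spin":0},{"gripper":0.0,"slide":[0,0,-0.09],"spin":0},{"gripper":0.0,"slide":[0,0,-0.09],"spin":0}]'

```text
time_s: 21.4
ee_pos: [0.6286, -0.2891, 0.3001]
eef_rot: [3.139, 0.002, 1.652]
force: [0.2, 0.6, -1.7]
grip_width: 0.024
grip_force: 30.0
```

```bash
python3 go.py .5468 .2892 .30 3.256
```

```text
slide [ 0.583  -0.0348 -0.0009] spin -1.604 q1,q6 [-0.48 -0.56] t 21.4
```

>>> jog_arm --rows '[{"gripper":0.0,"slide":[0.583,-0.035,0.0],"spin":-1.6},{"gripper":0.0,"slide":[0.583,-0.035,0.0],"spin":-1.6},{"gripper":0.0,"slide":[0.583,-0.035,0.0],"spin":-1.6},{"gripper":0.0,"slide":[0.583,-0.035,0.0],"spin":-1.6},{"gripper":0.0,"slide":[0.583,-0.035,0.0],"spin":-1.6},{"gripper":0.0,"slide":[0.583,-0.035,0.0],"spin":-1.6},{"gripper":0.0,"slide":[0.583,-0.035,0.0],"spin":-1.6},{"gripper":0.0,"slide":[0.583,-0.035,0.0],"spin":-1.6}]'

```text
time_s: 22.2
ee_pos: [0.5714, 0.1088, 0.2965]
eef_rot: [-3.14, -0.003, 2.858]
force: [0.9, 0.6, -2.2]
grip_width: 0.0232
grip_force: 30.0
```

```bash
python3 go.py .5468 .2892 .28 3.256
```

```text
slide [0.0741 0.1663 0.0165] spin -0.398 q1,q6 [ 0.13 -1.16] t 22.2
```

>>> jog_arm --rows '[{"gripper":0.0,"slide":[0.073,0.162,0.01],"spin":-0.39},{"gripper":0.0,"slide":[0.073,0.162,0.01],"spin":-0.39},{"gripper":0.0,"slide":[0.073,0.162,0.01],"spin":-0.39},{"gripper":0.0,"slide":[0.073,0.162,0.01],"spin":-0.39},{"gripper":0.0,"slide":[0.073,0.162,0.01],"spin":-0.39},{"gripper":0.0,"slide":[0.073,0.162,0.01],"spin":-0.39},{"gripper":0.0,"slide":[0.073,0.162,0.01],"spin":-0.39}]'

```text
time_s: 22.9
ee_pos: [0.5489, 0.282, 0.2875]
eef_rot: [-3.141, -0.001, -3.043]
force: [-0.1, -0.2, -1.8]
grip_width: 0.0238
grip_force: 30.0
```

```bash
python3 go.py .5468 .2892 .2190 3.256
```

```text
slide [0.0013 0.0075 0.0685] spin -0.015 q1,q6 [ 0.42 -1.25] t 22.9
```

>>> jog_arm --rows '[{"gripper":0.0,"slide":[0.001,0.007,0.03],"spin":-0.015},{"gripper":0.0,"slide":[0.001,0.007,0.055],"spin":-0.015},{"gripper":0.0,"slide":[0.001,0.007,0.0685],"spin":-0.015},{"gripper":0.0,"slide":[0.001,0.007,0.0685],"spin":-0.015},{"gripper":0.045,"slide":[0.001,0.007,0.0685],"spin":-0.015},{"gripper":0.045,"slide":[0.001,0.007,0.0685],"spin":-0.015},{"gripper":0.045,"slide":[0.001,0.007,0.0685],"spin":-0.015},{"gripper":0.045,"slide":[0.001,0.007,0.04],"spin":-0.015}]'

```text
time_s: 23.7
ee_pos: [0.5464, 0.2896, 0.2462]
eef_rot: [-3.14, -0.005, -3.027]
force: [0.7, 0.6, -0.5]
grip_width: 0.0446
grip_force: 0.0
```

>>> jog_arm --rows '[{"gripper":0.05,"slide":[0.0,0.0,-0.05],"spin":0},{"gripper":0.05,"slide":[0.0,0.0,-0.09],"spin":0},{"gripper":0.05,"slide":[0.0,0.0,-0.13],"spin":0},{"gripper":0.05,"slide":[0.15,-0.42,-0.13],"spin":0},{"gripper":0.05,"slide":[0.15,-0.42,-0.13],"spin":0},{"gripper":0.05,"slide":[0.15,-0.42,-0.13],"spin":0},{"gripper":0.05,"slide":[0.15,-0.42,-0.13],"spin":0},{"gripper":0.05,"slide":[0.15,-0.42,-0.13],"spin":0}]'

```text
time_s: 24.5
ee_pos: [0.4895, 0.0447, 0.3792]
eef_rot: [-3.141, 0.001, -3.026]
force: [1.6, 0.2, 0.5]
grip_width: 0.0502
grip_force: 0.0
```

>>> jog_arm --rows '[{"gripper":0.05,"slide":[0.06,-0.25,0],"spin":0},{"gripper":0.05,"slide":[0.06,-0.25,0],"spin":0},{"gripper":0.05,"slide":[0.06,-0.25,0],"spin":0},{"gripper":0.05,"slide":[0.06,-0.25,0],"spin":0},{"gripper":0.05,"slide":[0.06,-0.25,0],"spin":0},{"gripper":0.05,"slide":[0.06,-0.25,0],"spin":0}]'

```text
time_s: 25.1
ee_pos: [0.4586, -0.2128, 0.379]
eef_rot: [-3.14, 0.001, -3.031]
force: [-0.1, 0.7, 0.1]
grip_width: 0.0501
grip_force: 0.0
```

```bash
python3 - <<'E'
from meas import *
p,d=cams.camera("top");W=world("top",p,d);cv2.imwrite("pics/t3.png",p[:,:,::-1])
C=dict(detail_chisel=(583.6,106.1),flat_chisel=(576.3,167.7),gouge=(569,229.3),skew_chisel=(561.7,290.9))
for n in L:
  for r in finder.masks_of(n,"top")[:3]:
    P=clean(r["region"],W);c,s,a=axisfit(P);H=P[P[:,2]>.0285];
    print(n,round(r["confidence"],2),c.round(1),np.round(s,1),round(float(a),3),"off",np.round(c-C.get(n,c),1),"top z",np.percentile(P[:,2],90).round(4),"handle",axisfit(H) if len(H)>9 else None)
E
```

```text
flat_chisel 0.65 [577.7 169. ] [ 27.5 169.5] 0.13 off [1.4 1.3] top z 0.0329 handle (array([606.16986084, 171.36961365]), [23.66777992248535, 112.28277587890625], np.float32(0.11030014))
skew_chisel 0.69 [561.6 294.5] [ 32.9 151.4] 0.104 off [-0.1  3.6] top z 0.033 handle (array([536.93878174, 287.69381714]), [23.686874389648438, 99.07579803466797], np.float32(0.10845401))
gouge 0.76 [340.2  10. ] [ 26.5 126. ] 0.303 off [-228.8 -219.3] top z 0.0251 handle None
gouge 0.63 [573.9 232. ] [ 29.3 132.8] 0.114 off [4.9 2.7] top z 0.033 handle (array([590.33880615, 231.31462097]), [23.126100540161133, 85.52423858642578], np.float32(0.11017774))
gouge 0.52 [ 353.  -198.7] [12.1 88.5] -0.564 off [-216. -428.] top z 0.0223 handle None
detail_chisel 0.77 [579.4 107. ] [ 26.1 101.8] 0.11 off [-4.2  0.9] top z 0.0332 handle (array([564.46520996, 104.40825653]), [23.14706802368164, 71.59695434570312], np.float32(0.10997526))
brush 0.73 [523.5 -94.1] [ 29.7 147.8] -1.551 off [0. 0.] top z 0.025 handle None
bare_handle 0.73 [579.4 105.8] [ 23.7 102. ] 0.11 off [0. 0.] top z 0.0332 handle (array([564.5479126 , 104.01259613]), [22.9000244140625, 71.65096282958984], np.float32(0.12799618))
bare_handle 0.36 [569.1 231.5] [ 29.3 121.7] 0.114 off [0. 0.] top z 0.033 handle (array([589.2467041 , 230.97033691]), [23.05436897277832, 81.59970092773438], np.float32(0.0909716))
```

View pics/t3.png

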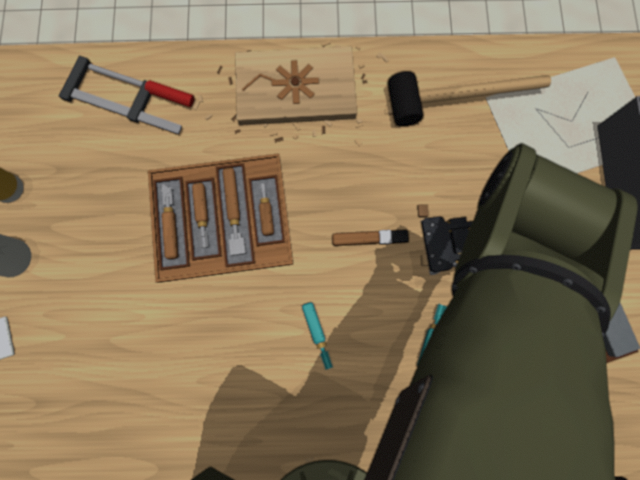

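All four tools lie centred in their troughs at (170,222), (203,214), (234,212) and (265,210). They sit about 5 mm or less from centre, with handle tops at about 32 mm. The brush at (370,238) hasn't moved, so I'll hand in.

```bash
python3 -c "
from station import workorder;print(workorder.hand_in())"
```

```text
the job is handed in; nothing more can be done
None
```

I put all four carving tools in their matching troughs, about 5 mm or less off centre by the last top-camera measurement, and handed the job in at about 26 s (no verdict was returned). The brush measured where it started; the arm hid the bare handle in the last picture, but I never moved it.

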